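# Close the compressor intake filter with the cover that fits

### The job

The compressor's intake filter has a clean element in it and stands open. From the three washed covers on the draining board take the one that fits the filter housing, set it down on the rim (do not drop it) so that it sits fully seated and level, then swing the retaining bar over the cover's knob until it is home in the keeper. Leave the other two covers lying on the board.

Things in the scene. Friction and masses are not known exactly. Their poses are not given: they have to be found in the camera images.
- filter_housing: Fixed grey round filter housing, open on top, on a dark steel plate 105 x 185 x 5 mm. Can: 84 mm outer, 76 mm inner diameter, rim 85 mm above the bench; a pleated element inside ends 18 mm below the rim. Origin: on the can's axis, under the plate, z up. An inlet stub points along +x. The bar's pivot post (14 mm thick) stands 66 mm from the axis along +y, the keeper 66 mm along -y.
- housing_rim (a point): Centre of the housing's mouth, level with the top of the rim, 85 mm above the bench; axes as the housing.
- keeper (a point): Middle of the slot of the dark steel keeper that takes the bar, 119 mm above the bench; the slot is open towards the housing's -x, the keeper's top is 130 mm above the bench.
- bar (a joint): Flat steel retaining bar, 14 mm wide, 6 mm thick, that swings level about the pivot post. Angle, rad: 0 = closed, across the mouth and home in the keeper; 1.25 to 1.6 = open, pointing to about the housing's -x. Closes counter-clockwise seen from above; stays where it is left. Passes 3 mm over the knob of a seated cover; a cover not seated stops it.
- bar_pivot (a point): Point on the bar's hinge axis at the height of the bar's upper face, 122 mm above the bench.
- bar_handle (a point): Middle of the upright black handle on the bar's free end, 162 mm from the pivot axis: 16 mm in diameter, standing 31 mm up from the bar (122 to 153 mm above the bench); this point is 15 mm above the bar's upper face.
- drain_board: Fixed aluminium draining board with a black ribbed mat on a wire stand, 306 mm long (its x), 128 mm deep, sloped 30 degrees, rising along its -y (about to the robot's right), a low lip at its lower, left edge. Origin: on the bench under its middle; the mat's middle is 50 mm up. Three covers lie on it in a row along its x, about 98 mm apart, in any order, knobs up.
- cover_medium: The cover that fits: loose, round, aluminium, flange 88 mm in diameter and 4 mm thick, below it a chamfered 72 mm register 6 mm deep, on top a black round knob 24 mm in diameter, 24 mm high. Origin: centre of the register's underside; z along the axis, knob from z = 10 to 34 mm. Seated, the origin is 6 mm below the rim. Starts tilted 30 degrees, flat on the board.
- cover_small: Like the fitting cover but with a 74 mm flange: too small, it would fall into the housing. Same knob and heights, origin likewise.
- cover_large: Like the fitting cover but with a 102 mm flange: too large, its register does not enter the housing. Same knob and heights, origin likewise.

How it is judged:
By the outcome, as a careful person would: the job done as asked, in the order asked, and still so for the second after the job is handed in, with the robot touching nothing.
It also fails if it takes over 51 s, if anything falls off the work surface, if the arm or the gripper's body presses on something with over 40 N, if the wrist force passes 120 N, or if a joint passes its speed limit or range.

### The arm

A 6-joint arm with a two-finger parallel gripper is mounted at the origin on a cart in front of the work surface, level with it; the furniture and walls round the work are solid. World frame = base frame: x ahead of the robot, y to its left, z up, the work surface at z = 0. Lengths are in m, angles in degrees, forces in N, time in s.
With the tool pointing down it reaches from about 0.275 to 0.825 m from the base axis. Payload 5.2 kg.
Tool frame: the origin (TCP) lies on the mounting face of the last link; the fingertips stand 186 mm ahead of it and the grasp point (between the pads) lies 167 mm ahead of it; z points along the fingers, y is the line along which they close (so a half turn about z gives the same grasp; the last joint's range is limited). The gripper opens to 93 mm and grips with 3 to 60 N. Pads are 15 mm wide; open, the fingers measure 128 mm over their backs; the gripper's body (75 mm by 188 mm) begins 65 mm behind the grasp point.
Start: joints at [63.209, 14.817, 87.949, -0, 77.235, -11.62], TCP at [0.144, 0.531, 0.405] pointing down, gripper open.
Joint ranges: [-179.93, 179.93], [-52.35, 119.4], [10.71, 147.94], [-69.91, 249.91], [12.55, 155.21], [-178.61, 178.61]. Speed limits (degrees/s): [147.25, 147.25, 180, 180, 180, 180].

### API

Orientations are given as a 3x3 rotation matrix whose columns are the frame's x, y, z axes.
In Python, from bench import telemetry, read_camera, get_calibration, robot, finder gives the robot as it stands.
- The arm moves only by the tool play_rows, never from a script. Its argument "rows" is a list of rows, each a list of 6 numbers: the shift along the tool's x, y, z in m, then the turn, a rotation vector about the tool's x, y, z in rad. A call has 1 to 12 rows; each row is the pose to reach, as a shift and turn from the pose commanded when the call began, along the tool's axes at that moment; what a row does not reach only later rows make up. A row lasts 1/8 s, in which the tool goes at most 62.5 mm and 10.7 degrees, less where a joint would pass 70% of its speed; a pose out of reach is approached as far as the arm can. A call with a gripper value outside its range is refused whole. "hand" is the opening, from 0 (shut) to 1 (fully open), set as the call begins (left out, the last holds). The fingers move at their own pace and stop on an object; "grip_force" is the grip in N (left out, the last holds). Time passes only in rows, so rows that repeat a pose let the fingers close. It gives the time, the measured TCP pose, the force, the opening and the grip force at its end, in the units of the state.
- telemetry.read_state(): the state, without advancing time (a new reading comes with each control period).
- read_camera(name): name is "side" or "top" or "wrist"; returns the picture (400x640x3 uint8, blue, green, red); there is no depth.
- get_calibration(name): a dict with "K" (3x3 intrinsics, pixels), "pose" (4x4, takes a point from camera to world coordinates); the wrist camera has in their place "mount" (4x4, takes a point from camera to tool coordinates, whose origin is the TCP and whose axes are the flange's). Camera axes: x right, y down, z forward; pixel columns grow to the right and rows downward; lengths in m; the calibration is good to about 2 mm. The wrist camera is an equidistant fisheye: a pixel r from the principal point sees the ray r / f radians off the axis. A picture is of the moment at which its call begins: read the wrist's pose just before it. get_calibration takes no time and is no camera call.
- robot.job_done(): hands the job in; it is judged then, once.
Trained networks look in the newest picture that a camera, given by its name, has taken for a name from the list of things; names that differ only in an ending like _2 or _b are one class to them, and where a whole thing is asked for, a point or a joint stands for the part that bears it (a point fixed in the world has none). Each returns a list of dicts, best first, with "score" (0 to 1); they miss things now and then, are a little off and sometimes report something else, mostly with a low value. They report only what shows in the picture. A call takes as long as a camera call.
- finder.look_for(label, camera): "at" ([row, column] in pixels, amid what is visible of it).
- finder.mark_of(label, camera): "at" ([row, column] in pixels: a listed point, or the origin of a listed thing).
The state is a dict: "clock": time; "joint_pos": joint angles; "dq": joint speeds; "tau": joint torques, N m; "ee_pos": TCP position; "orientation": TCP orientation; "wrist_force": force on the tool from outside, world axes, zero at the start; "torque": the same for the moment, N m; "width": finger opening in m; "grasp_force": force on a finger pad.
Only numpy, scipy, OpenCV 4.12 (cv2) and the standard library are available. Lean on these libraries where they do the work, as an engineer would, in place of code of your own. Each camera call takes 0.05 s, during which the arm holds its last target. There are 200 camera calls.

## Working session

There is one attempt and no reset: what is moved stays moved. The work goes in short steps, Python scripts to look and compute and a tool call to move; the robot and the scene stay as the last step left them, time stands still between calls to the robot, and variables do not carry over. Pictures are saved under pics/ and viewed, at most 10 in all, crops included, and the job is handed in when it is done.

Besides the shell and the picture viewer there is one more tool, called in YAML: its name, and indented under it one key for each argument. play_rows: Moves the arm, as the interface text tells. Its arguments: {"type":"object","properties":{"rows":{"type":"array"},"hand":{"type":"number"},"grip_force":{"type":"number"}},"required":["rows"]}

```bash
mkdir -p pics; ls; cat > h.py <<'E'
import numpy as np,cv2
from bench import telemetry, read_camera, get_calibration, robot, finder
def ray(cam,at,state=None):
    c=get_calibration(cam);K=np.array(c["K"]);u=np.array([at[1],at[0]],float)
    if cam=="wrist":
        d=(u-K[:2,2])/K[0,0];r=np.hypot(*d);v=np.array([*(d/max(r,1e-9)*np.sin(r)),np.cos(r)])
        T=np.eye(4);T[:3,:3]=state["orientation"];T[:3,3]=state["ee_pos"];P=T@np.array(c["mount"])
    else:
        v=np.linalg.inv(K)@[u[0],u[1],1];P=np.array(c["pose"])
    v=P[:3,:3]@v;return P[:3,3],v/np.linalg.norm(v)
def atz(cam,at,z,state=None):
    o,v=ray(cam,at,state);return o+v*(z-o[2])/v[2]
def tri(rays):
    A=np.zeros((3,3));b=np.zeros(3)
    for o,v in rays:
        M=np.eye(3)-np.outer(v,v);A+=M;b+=M@o
    p=np.linalg.solve(A,b);return p,[np.linalg.norm((np.eye(3)-np.outer(v,v))@(p-o)) for o,v in rays]
E
python3 - <<'E'
from h import *
s=telemetry.read_state();print(s["clock"],s["ee_pos"],s["orientation"])
for c in ["side","top","wrist"]:
    im=read_camera(c);cv2.imwrite(f"pics/{c}0.png",im)
    print(c,get_calibration(c))
    for l in ["housing_rim","keeper","bar_pivot","bar_handle","filter_housing","drain_board","cover_medium","cover_small","cover_large"]:
        print(l,[(np.round(d["at"]).tolist(),round(d["score"],2)) for d in finder.mark_of(l,c)[:3]])
E
```

```text
pics
0.0 [0.14381387 0.5306517  0.40393639] [[-9.65141898e-01  2.61725909e-01 -8.15832436e-04]
 [ 2.61726921e-01  9.65140642e-01 -1.59986818e-03]
 [ 3.68666089e-04 -1.75762512e-03 -9.99998387e-01]]
side {'K': array([[396.97493119,   0.        , 322.38786002],
       [  0.        , 396.97493119, 199.83518588],
       [  0.        ,   0.        ,   1.        ]]), 'pose': array([[-0.90934529, -0.18355353,  0.37336208,  0.2329756 ],
       [-0.41527283,  0.45500432, -0.78773063,  0.85656371],
       [-0.02529063, -0.87136627, -0.48998083,  0.54345638],
       [ 0.        ,  0.        ,  0.        ,  1.        ]])}
housing_rim [([233.0, 285.0], 0.79)]
keeper [([207.0, 302.0], 0.67)]
bar_pivot [([237.0, 259.0], 0.76), ([235.0, 287.0], 0.21)]
bar_handle [([258.0, 335.0], 0.87)]
filter_housing [([268.0, 285.0], 0.64)]
drain_board [([211.0, 343.0], 0.87), ([234.0, 284.0], 0.56)]
cover_medium [([208.0, 382.0], 0.75)]
cover_small [([189.0, 313.0], 0.73)]
cover_large [([201.0, 347.0], 0.63)]
top {'K': array([[456.24620596,   0.        , 316.67402313],
       [  0.        , 456.24620596, 205.6498
[... 687 characters left out ...]
389.0], 0.66)]
cover_large [([204.0, 388.0], 0.75)]
wrist {'K': array([[309.70691629,   0.        , 315.3076825 ],
       [  0.        , 309.70691629, 200.57423355],
       [  0.        ,   0.        ,   1.        ]]), 'mount': array([[ 1.06310681e-04, -9.58720953e-01, -2.84348596e-01,
         7.88857675e-02],
       [ 9.99999591e-01, -1.53333528e-04,  8.90859698e-04,
         5.91496252e-05],
       [-8.97686032e-04, -2.84348574e-01,  9.58720545e-01,
         2.01694655e-02],
       [ 0.00000000e+00,  0.00000000e+00,  0.00000000e+00,
         1.00000000e+00]])}
housing_rim []
keeper []
bar_pivot []
bar_handle []
filter_housing []
drain_board []
cover_medium []
cover_small []
cover_large []
```

View pics/top0.png

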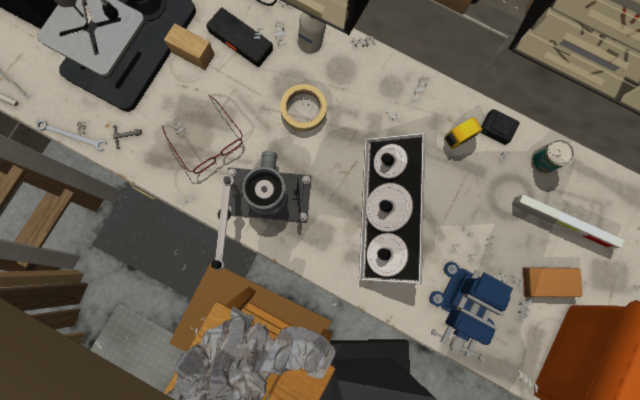

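View pics/side0.png

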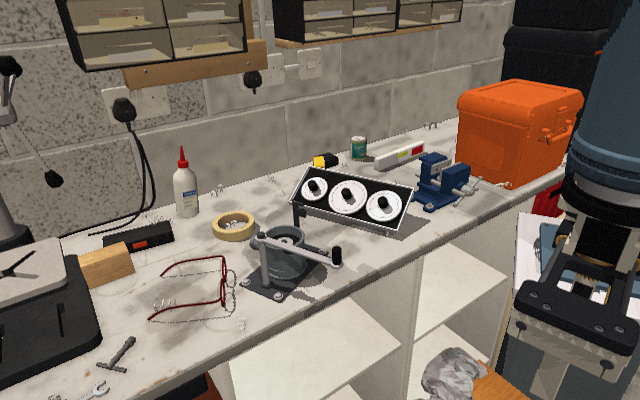

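```bash
python3 - <<'E'
from h import *
S=dict(housing_rim=([233,285],[185,262]),keeper=([207,302],[187,295]),bar_pivot=([237,259],[181,225]),bar_handle=([258,335],[263,214]),med=([208,382],[255,388]),small=([189,313],[159,389]),large=([201,347],[204,388]))
for k,(a,b) in S.items():
    p,e=tri([ray("side",a),ray("top",b)]);print(k,p.round(4),np.round(e,4))
E
```

```text
housing_rim [0.5952 0.2827 0.0906] [0.0034 0.0034]
keeper [0.5861 0.217  0.1179] [0.0014 0.0014]
bar_pivot [0.6029 0.3528 0.1225] [0.0018 0.0018]
bar_handle [0.4441 0.3691 0.1329] [0.0003 0.0003]
med [0.4586 0.0308 0.0414] [0.0031 0.0031]
small [0.6569 0.0195 0.0503] [0.0003 0.0003]
large [0.5606 0.0231 0.0361] [0.0027 0.0027]
```

```bash
cat >> h.py <<'E'
from scipy.spatial.transform import Rotation as Ro
def rel(p,R,s=None):
    s=s or telemetry.read_state();R0=np.array(s["orientation"])
    return np.round(np.r_[R0.T@(np.array(p)-s["ee_pos"]),Ro.from_matrix(R0.T@R).as_rotvec()],4)
def bR(yaw=-3.3,tilt=30):
    "tool orientation; tool z = -normal, tool y = board x"
    B=Ro.from_euler("ZX",[yaw,-tilt],degrees=True).as_matrix()
    return np.c_[B[:,1],B[:,0],-B[:,2]]
E
python3 - <<'E'
from h import *
R=bR();n=-R[:,2];print(R.round(3));o=np.array([.459,.031,.042]);p=o+n*(.12+.167);print(p,rel(p,R).tolist())
E
```

```text
[[ 0.05   0.998 -0.029]
 [ 0.865 -0.058 -0.499]
 [-0.5    0.    -0.866]]
[0.46726044 0.17426205 0.29054929] [-0.4054, -0.2595, 0.1142, 0.3565, -0.4391, 1.3303]
```

play_rows:
  rows:
    - [-0.405,-0.26,0.114,0.356,-0.439,1.33]
    - [-0.405,-0.26,0.114,0.356,-0.439,1.33]
    - [-0.405,-0.26,0.114,0.356,-0.439,1.33]
    - [-0.405,-0.26,0.114,0.356,-0.439,1.33]
    - [-0.405,-0.26,0.114,0.356,-0.439,1.33]
    - [-0.405,-0.26,0.114,0.356,-0.439,1.33]
    - [-0.405,-0.26,0.114,0.356,-0.439,1.33]
    - [-0.405,-0.26,0.114,0.356,-0.439,1.33]
    - [-0.405,-0.26,0.114,0.356,-0.439,1.33]
    - [-0.405,-0.26,0.114,0.356,-0.439,1.33]
    - [-0.405,-0.26,0.114,0.356,-0.439,1.33]
    - [-0.405,-0.26,0.114,0.356,-0.439,1.33]
  hand: 0.7

```text
clock: 3.0
ee_pos: [0.4661, 0.1749, 0.2913]
orientation: [[0.048, 0.998, -0.027], [0.865, -0.055, -0.499], [-0.499, 0.001, -0.866]]
wrist_force: [0.8, -0.6, 0.6]
width: 0.065
grasp_force: 0.0
```

```bash
python3 - <<'E'
from h import *
s=telemetry.read_state();print(s["clock"],s["ee_pos"],s["orientation"].round(3) if hasattr(s["orientation"],'round') else s["orientation"],s["dq"])
cv2.imwrite("pics/w1.png",read_camera("wrist"))
for l in ["cover_medium","cover_small","cover_large","housing_rim","keeper","bar_pivot","bar_handle"]:
    for d in finder.mark_of(l,"wrist")[:2]:
        z=dict(housing_rim=.085,keeper=.119,bar_pivot=.122,bar_handle=.137).get(l,.042)
        print(l,np.round(d["at"]),round(d["score"],2),atz("wrist",d["at"],z,s).round(4))
E
```

```text
3.0 [0.46612417 0.17489808 0.29129691] [[ 0.048  0.998 -0.027]
 [ 0.865 -0.055 -0.499]
 [-0.499  0.001 -0.866]] [-0.30275401  0.05235149 -0.18075964 -0.12256707 -0.03858844  0.02796829]
cover_medium [205. 315.] 0.96 [0.4582 0.0264 0.042 ]
cover_small [207. 501.] 0.92 [0.6531 0.0114 0.042 ]
keeper [ 29. 584.] 0.62 [0.5904 0.2176 0.119 ]
```

View pics/w1.png

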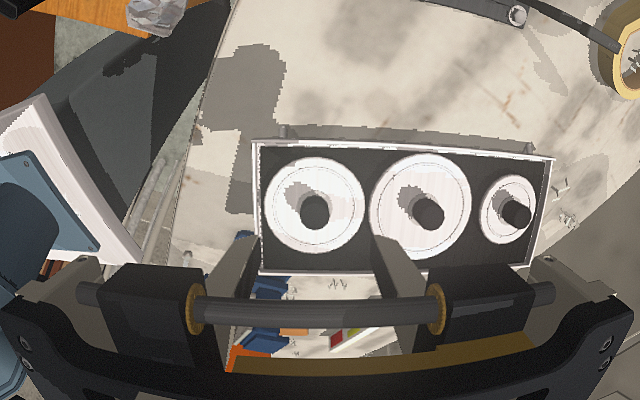

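```bash
python3 - <<'E'
from h import *
s=telemetry.read_state()
rs={}
for c,f,g in [("wrist","w1",(204,315)),("top","top0",(255,386)),("side","side0",(206,383))]:
    im=cv2.imread(f"pics/{f}.png")
    m=(im.min(2)>120).astype(np.uint8)
    k={"wrist":5,"top":3,"side":3}[c]
    m=cv2.morphologyEx(m,cv2.MORPH_OPEN,np.ones((k,k)))
    cs,_=cv2.findContours(m,cv2.RETR_EXTERNAL,cv2.CHAIN_APPROX_NONE)
    b=[q for q in cs if cv2.pointPolygonTest(cv2.convexHull(q),(g[1],g[0]),False)>0]
    q=min(b,key=lambda q:cv2.contourArea(cv2.convexHull(q)));e=cv2.fitEllipse(cv2.convexHull(q));print(c,e)
    rs[c]=ray(c,(e[0][1],e[0][0]),s)
print(tri(list(rs.values())))
print(tri([rs["wrist"],rs["top"]]),tri([rs["wrist"],rs["side"]]))
o=tri([ray("wrist",(205,315),s),ray("side",[208,382]),ray("top",[255,388])]);print(o)
# knob top in wrist
E
```

```text
wrist ((314.1888732910156, 204.71922302246094), (96.7112808227539, 101.15464782714844), 87.41610717773438)
top ((386.81207275390625, 254.35147094726562), (40.40201187133789, 42.49332046508789), 6.309837341308594)
side ((383.57672119140625, 205.31886291503906), (30.28290557861328, 35.99860382080078), 73.97664642333984)
(array([0.45743097, 0.03406187, 0.05057019]), [np.float64(0.0010350531812622662), np.float64(0.0008367296154110502), np.float64(0.0006057874124168944)])
(array([0.45742095, 0.03360248, 0.04911589]), [np.float64(0.000758732245209118), np.float64(0.0007587322452090663)]) (array([0.45781574, 0.03443523, 0.05082462]), [np.float64(0.0007322593254081995), np.float64(0.0007322593254081146)])
(array([0.45853109, 0.03050883, 0.04346821]), [np.float64(0.00241765028041266), np.float64(0.0038145047862776327), np.float64(0.0029976347916407173)])
```

```bash
python3 - <<'E'
from h import *
R=bR();n=-R[:,2];F=np.array([.4575,.034,.0505])
for d in (.05,.024): print(rel(F+n*(d+.167),R).tolist())
E
```

```text
[-0.0014, -0.0012, 0.0612, 0.0004, -0.0004, 0.0004]
[-0.0014, -0.0012, 0.0872, 0.0004, -0.0004, 0.0004]
```

play_rows:
  rows:
    - [-0.0014,-0.0012,0.04,0,0,0]
    - [-0.0014,-0.0012,0.066,0,0,0]
    - [-0.0014,-0.0012,0.076,0,0,0]
    - [-0.0014,-0.0012,0.082,0,0,0]
    - [-0.0014,-0.0012,0.085,0,0,0]
    - [-0.0014,-0.0012,0.085,0,0,0]
    - [-0.0014,-0.0012,0.085,0,0,0]
  hand: 0.7

```text
clock: 4.28
ee_pos: [0.4633, 0.1306, 0.2183]
orientation: [[0.05, 0.998, -0.027], [0.865, -0.057, -0.499], [-0.499, 0.001, -0.866]]
wrist_force: [-0.0, -0.6, 0.4]
width: 0.0652
grasp_force: 0.0
```

```bash
python3 - <<'E'
from h import *
R=bR();n=-R[:,2];F=np.array([.4575,.034,.0505])
for d in (.05,.023): print(rel(F+n*(d+.167),R).tolist())
cv2.imwrite("pics/w2.png",read_camera("wrist"))
E
```

```text
[0.0001, -0.0002, -0.0233, 0.0013, -0.0006, 0.0]
[0.0001, -0.0002, 0.0037, 0.0013, -0.0006, 0.0]
```

View pics/w2.png

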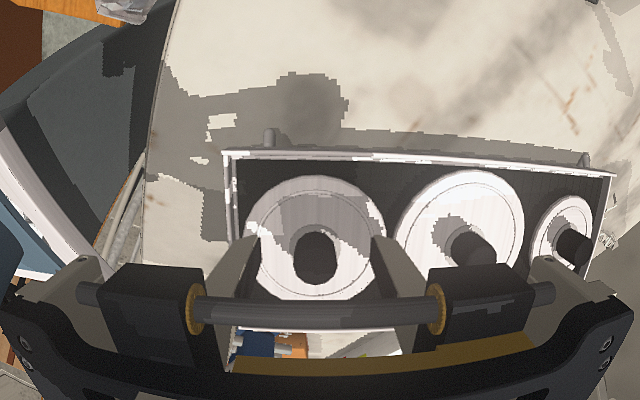

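```bash
python3 - <<'E'
from h import *
s=telemetry.read_state();c=get_calibration("wrist");K=c["K"];M=np.linalg.inv(c["mount"])
def pr(t):
    v=(M@[*t,1])[:3];r=np.arccos(v[2]/np.linalg.norm(v));return (K[:2,2]+K[0,0]*r*v[:2]/np.hypot(v[0],v[1]))[::-1].round(1)
# tool-frame points on tool axis: knob top, knob base, flange-plane circle pts (current gap 0.0267)
b=.167+.0267
for nm,t in dict(top=(0,0,b-.024),base=(0,0,b),topdown=(.012,0,b-.024),topup=(-.012,0,b-.024),fl_lo=(.044,0,b),fl_hi=(-.044,0,b),fl_l=(0,-.044,b),fl_r=(0,.044,b)).items(): print(nm,pr(t))
E
```

```text
top [262.6 314.6]
base [244.3 314.7]
topdown [242.5 314.6]
topup [281.3 314.6]
fl_lo [173.7 314.6]
fl_hi [302.9 314.7]
fl_l [243.5 244.3]
fl_r [243.5 385.1]
```

play_rows:
  rows:
    - [0,0,0.002,0,0,0]
    - [0,0,0.0035,0,0,0]
    - [0,0,0.0035,0,0,0]

```text
clock: 4.7
ee_pos: [0.4631, 0.1299, 0.2174]
orientation: [[0.052, 0.998, -0.026], [0.865, -0.058, -0.498], [-0.499, 0.003, -0.867]]
wrist_force: [-5.8, 13.6, 22.6]
width: 0.0649
grasp_force: 13.3
```

play_rows:
  rows:
    - [0,0,0,0,0,0]
    - [0,0,0,0,0,0]
    - [0,0,0,0,0,0]
    - [0,0,0,0,0,0]
    - [0,0,0,0,0,0]
    - [0,0,0,0,0,0]
  hand: 0
  grip_force: 35

```text
clock: 5.45
ee_pos: [0.4629, 0.1301, 0.2171]
orientation: [[0.052, 0.998, -0.027], [0.865, -0.058, -0.498], [-0.498, 0.003, -0.867]]
wrist_force: [-5.6, 12.9, 20.7]
width: 0.0233
grasp_force: 55.0
```

play_rows:
  rows:
    - [0,0,-0.004,0,0,0]
    - [0,0,-0.01,0,0,0]
    - [0,0,-0.03,0,0,0]
    - [0,0,-0.06,0,0,0]
    - [0,0,-0.09,0,0,0]
    - [0,0,-0.12,0,0,0]
    - [0,0,-0.12,0,0,0]
    - [0,0,-0.12,0,0,0]

```text
clock: 6.45
ee_pos: [0.466, 0.1881, 0.3176]
orientation: [[0.049, 0.998, -0.03], [0.865, -0.057, -0.499], [-0.5, -0.001, -0.866]]
wrist_force: [0.7, -0.7, -1.4]
width: 0.0235
grasp_force: 44.4
```

```bash
python3 - <<'E'
from h import *
s=telemetry.read_state()
print(s["clock"],s["width"],s["grasp_force"],s["wrist_force"])
cv2.imwrite("pics/w3.png",read_camera("wrist"))
for c in("top","side"):
  read_camera(c)
  for l in ["housing_rim","keeper","bar_pivot","bar_handle"]: print(c,l,[(np.round(d["at"],1).tolist(),round(d["score"],2)) for d in finder.mark_of(l,c)[:2]])
R=bR(-7,0);rim=np.array([.595,.284,.085])
p=rim+[0,0,.07+.004+.019+.167];print(p,rel(p,R).tolist())
E
```

```text
6.45 0.023457375008332924 44.3668579752557 [ 0.74062019 -0.74867686 -1.43959626]
top housing_rim [([186.7, 263.0], 0.76)]
top keeper [([187.3, 295.7], 0.96)]
top bar_pivot [([180.5, 223.0], 0.93)]
top bar_handle [([250.9, 362.4], 0.73), ([159.9, 390.2], 0.38)]
side housing_rim [([231.4, 283.6], 0.64)]
side keeper [([208.7, 301.8], 0.59)]
side bar_pivot []
side bar_handle [([255.9, 339.4], 0.68)]
[0.595 0.284 0.345] [0.0759, 0.1229, -0.0742, 0.017, 0.5231, 0.0633]
```

View pics/w3.png

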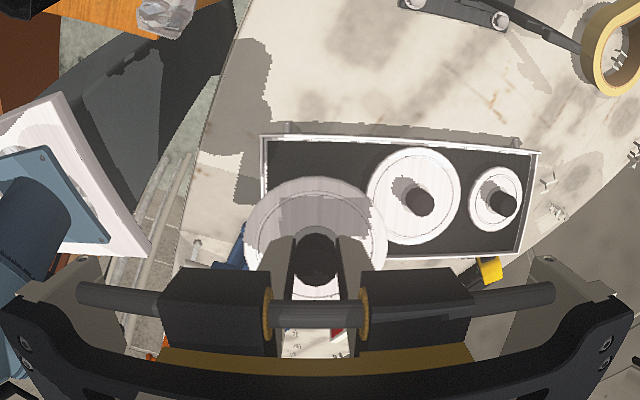

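```bash
python3 - <<'E'
from h import *
print("rim",atz("top",[186.7,263],.085),atz("top",[185,262],.085),atz("side",[231.4,283.6],.085),atz("side",[233,285],.085))
print("keep",atz("top",[187.3,295.7],.119),atz("side",[208.7,301.8],.119),atz("side",[207,302],.119))
print("piv",atz("top",[180.5,223],.122),atz("top",[181,225],.122),atz("side",[237,259],.122))
print("hand",atz("top",[263,214],.137),atz("side",[258,335],.137))
im=cv2.imread("pics/top0.png")[140:230,205:325];cv2.imwrite("pics/ct.png",cv2.resize(im,None,fx=6,fy=6,interpolation=cv2.INTER_CUBIC))
# predicted rim outlines for top cam
c=get_calibration("top")
E
```

```text
rim [0.59600574 0.28265406 0.085     ] [0.59952914 0.28463995 0.085     ] [0.60153731 0.27115709 0.085     ] [0.59594003 0.27522119 0.085     ]
keep [0.58665249 0.21615387 0.119     ] [0.58082839 0.22502337 0.119     ] [0.58366889 0.21855159 0.119     ]
piv [0.60231862 0.35588378 0.122     ] [0.60125527 0.35203419 0.122     ] [0.6053143  0.35245009 0.122     ]
hand [0.44423705 0.36838031 0.137     ] [0.44169072 0.3740025  0.137     ]
```

View pics/ct.png

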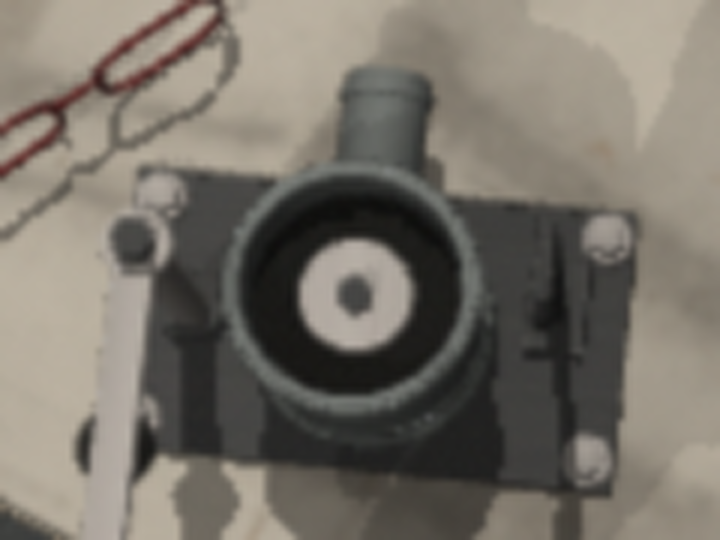

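```bash
python3 - <<'E'
from h import *
f=lambda x,y,z: atz("top",[140+(y+.5)/6-.5,205+(x+.5)/6-.5],z).round(4)
print("rim",f(353,287,.085),"elem",f(354,294,.067),"piv",f(134,240,.125),"hub ring",f(136,240,.122))
print("plate c",f(138,167,.005),f(637,212,.005),f(612,495,.005))
# side rim ellipse
im=cv2.imread("pics/side0.png")[215:290,235:355];cv2.imwrite("pics/cs.png",cv2.resize(im,None,fx=6,fy=6,interpolation=cv2.INTER_CUBIC))
E
```

```text
rim [0.5945 0.2818 0.085 ] elem [0.5957 0.2833 0.067 ] piv [0.6033 0.3478 0.125 ] hub ring [0.604  0.3477 0.122 ]
plate c [0.657 0.368 0.005] [0.6364 0.1856 0.005 ] [0.5322 0.1969 0.005 ]
```

View pics/cs.png

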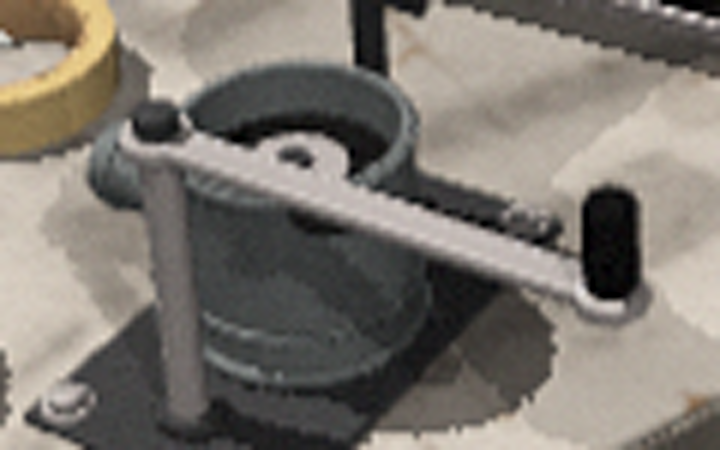

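```bash
python3 - <<'E'
from h import *
c=get_calibration("wrist");K=c["K"];M=np.linalg.inv(c["mount"])
def pr(t):
    v=(M@[*t,1])[:3];r=np.arccos(v[2]/np.linalg.norm(v));return (K[:2,2]+K[0,0]*r*v[:2]/np.hypot(v[0],v[1]))[::-1].round(1)
for b in (.186,.189):
  for dx in (0,-.002): print(b,dx,[pr(t) for t in((.044+dx,0,b),(-.044+dx,0,b),(dx,-.044,b),(dx,.044,b),(dx-.012,0,b-.024))])
s=telemetry.read_state();R=bR(-6.5,0)
p=np.array([.595,.2825,.085+.12+.004+.186]);print(p,rel(p,R).tolist())
im=cv2.imread("pics/w3.png");g=im.min(2)
print(g[165:190,316],g[290:312,316]);print(g[245,236:250],g[245,380:395])
E
```

```text
0.186 0 [array([176.5, 314.6]), array([309.6, 314.7]), array([248.8, 241.6]), array([248.8, 387.7]), array([288.7, 314.6])]
0.186 -0.002 [array([180.1, 314.6]), array([311.9, 314.7]), array([251.8, 241.9]), array([251.8, 387.5]), array([291.7, 314.6])]
0.189 0 [array([175.4, 314.6]), array([306.9, 314.7]), array([246.7, 242.7]), array([246.7, 386.7]), array([285.7, 314.6])]
0.189 -0.002 [array([178.9, 314.6]), array([309.3, 314.7]), array([249.6, 243. ]), array([249.6, 386.4]), array([288.8, 314.6])]
[0.595  0.2825 0.395 ] [0.0496, 0.123, -0.1167, 0.0147, 0.5232, 0.0548]
[ 67  67  64  65  67  62  67  64  64  63  70 123 158 163 167 175 178 177
 175 178 180 181 176 180 172] [225 226 224 225 225 231 198 169 217 249  66  45  57  57  58  65  70  65
  63  70  78  70]
[ 79  81  81  83  75  69  58 111 196 252 250 224 183 180] [239 240 239 238 239 239 241 239  50  69  77  74  77  72  74]
```

play_rows:
  rows:
    - [0.05,0.123,-0.117,0.0147,0.5232,0.0548]
    - [0.05,0.123,-0.117,0.0147,0.5232,0.0548]
    - [0.05,0.123,-0.117,0.0147,0.5232,0.0548]
    - [0.05,0.123,-0.117,0.0147,0.5232,0.0548]
    - [0.05,0.123,-0.117,0.0147,0.5232,0.0548]
    - [0.05,0.123,-0.117,0.0147,0.5232,0.0548]
    - [0.05,0.123,-0.117,0.0147,0.5232,0.0548]

```text
clock: 7.88
ee_pos: [0.5943, 0.283, 0.3946]
orientation: [[0.113, 0.994, -0.001], [0.994, -0.113, -0.001], [-0.001, -0.001, -1.0]]
wrist_force: [-0.0, -0.1, -1.0]
width: 0.0235
grasp_force: 44.6
```

```bash
python3 - <<'E'
from h import *
s=telemetry.read_state();R=bR(-6.5,0)
print(s["dq"],s["width"])
for h in (.03,.010):
  p=np.array([.595,.2825,.085+h+.004+.186]);print(p,rel(p,R).tolist())
E
```

```text
[-0.06817167 -0.0632151  -0.56051385  0.15237217  0.0020352  -0.01700588] 0.023467659382581586
[0.595  0.2825 0.305 ] [-0.0004, 0.0009, 0.0896, -0.0011, 0.0009, 0.0005]
[0.595  0.2825 0.285 ] [-0.0003, 0.0009, 0.1096, -0.0011, 0.0009, 0.0005]
```

Hover with the register just above the rim and check in the fixed cameras.

play_rows:
  rows:
    - [-0.0004,0.0008,0.04,-0.001,0.001,0]
    - [-0.0004,0.0008,0.08,-0.001,0.001,0]
    - [-0.0004,0.0008,0.1,-0.001,0.001,0]
    - [-0.0004,0.0008,0.108,-0.001,0.001,0]
    - [-0.0004,0.0008,0.108,-0.001,0.001,0]
    - [-0.0004,0.0008,0.108,-0.001,0.001,0]

```text
clock: 8.62
ee_pos: [0.5961, 0.2827, 0.2885]
orientation: [[0.113, 0.994, 0.003], [0.994, -0.113, 0.002], [0.002, 0.003, -1.0]]
wrist_force: [0.0, 0.6, -1.1]
width: 0.0234
grasp_force: 44.6
```

```bash
python3 - <<'E'
from h import *
s=telemetry.read_state();print(s["ee_pos"],s["wrist_force"])
a=read_camera("top")[140:230,205:325];b=read_camera("side")[200:290,235:355]
im=np.hstack([cv2.resize(x,None,fx=3.3,fy=3.3,interpolation=cv2.INTER_CUBIC) for x in (b,a)])
im=np.vstack([im,cv2.resize(read_camera("wrist"),(480,300),interpolation=cv2.INTER_AREA)[:, :].copy() if 0 else np.zeros((1,im.shape[1],3),np.uint8)])
cv2.imwrite("pics/c4.png",im)
for l in["cover_medium"]:
  for c in("top","side"): print(c,finder.mark_of(l,c)[:1])
E
```

```text
[0.59612368 0.28273384 0.28851948] [ 0.02192257  0.55240358 -1.09510068]
top [{'at': [185.2, 262.5], 'score': 0.82}]
side [{'at': [231.1, 282.1], 'score': 0.57}]
```

View pics/c4.png

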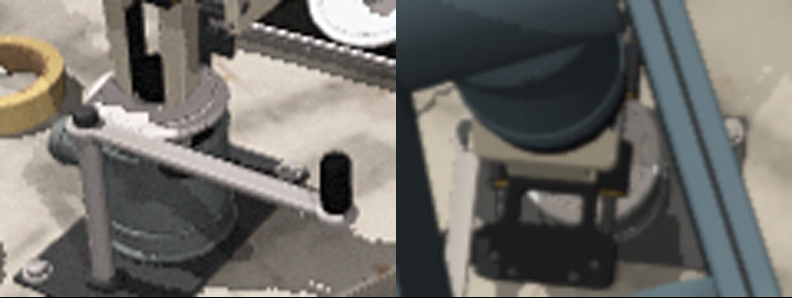

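play_rows:
  rows:
    - [0,0.0,0.002,0,0,0]
    - [0,0,0.004,0,0,0]
    - [0,0,0.005,0,0,0]
    - [0,0,0.005,0,0,0]

```text
clock: 9.32
ee_pos: [0.5957, 0.2826, 0.2819]
orientation: [[0.113, 0.994, 0.001], [0.994, -0.113, 0.001], [0.001, 0.001, -1.0]]
wrist_force: [0.2, 0.2, -1.9]
width: 0.0234
grasp_force: 44.6
```

```bash
python3 - <<'E'
from h import *
s=telemetry.read_state();print(s["dq"],s["torque"],s["wrist_force"])
p=np.array([.595,.2825,.275]);print(rel(p,bR(-6.5,0)).tolist(),s["orientation"])
E
```

```text
[-0.01196675 -0.10789336 -0.20073071 -0.04410588 -0.03753518 -0.04501298] [-0.05218765  0.11457996 -0.01655636] [ 0.18167436  0.15176124 -1.93328156]
[-0.0002, -0.0007, 0.0069, 0.0007, -0.0009, 0.0001] [[ 1.13072834e-01  9.93586388e-01  7.90223918e-04]
 [ 9.93586286e-01 -1.13073479e-01  8.25508575e-04]
 [ 9.09567451e-04  6.91813054e-04 -9.99999347e-01]]
```

play_rows:
  rows:
    - [0,-0.001,0.001,0,0,0]
    - [0,-0.001,0.002,0,0,0]
    - [0,-0.001,0.003,0,0,0]
    - [0,-0.001,0.004,0,0,0]
    - [0,-0.001,0.004,0,0,0]

```text
clock: 9.95
ee_pos: [0.5947, 0.2827, 0.278]
orientation: [[0.113, 0.994, 0.001], [0.994, -0.113, 0.001], [0.001, 0.001, -1.0]]
wrist_force: [0.2, -0.6, -1.6]
width: 0.0233
grasp_force: 44.6
```

play_rows:
  rows:
    - [0,0,0.001,0,0,0]
    - [0,0,0.002,0,0,0]
    - [0,0,0.003,0,0,0]
    - [0,0,0.003,0,0,0]

```text
clock: 10.45
ee_pos: [0.5947, 0.2827, 0.2754]
orientation: [[0.113, 0.994, 0.001], [0.994, -0.113, 0.001], [0.001, 0.001, -1.0]]
wrist_force: [-1.5, -0.4, 2.8]
width: 0.0232
grasp_force: 45.2
```

play_rows:
  rows:
    - [0,0,0.001,0,0,0]
    - [0,0,0.001,0,0,0]
    - [0,0,0.001,0,0,0]

```text
clock: 10.82
ee_pos: [0.5947, 0.2827, 0.2754]
orientation: [[0.113, 0.994, 0.002], [0.994, -0.113, 0.001], [0.001, 0.002, -1.0]]
wrist_force: [-3.4, -1.2, 7.0]
width: 0.0231
grasp_force: 46.4
```

play_rows:
  rows:
    - [0,0,0.001,0,0,0]
    - [0,0,0.001,0,0,0]
    - [0,0,0,0,0,0]
    - [0,0,0,0,0,0]

```text
clock: 11.32
ee_pos: [0.5947, 0.2827, 0.2753]
orientation: [[0.113, 0.994, 0.002], [0.994, -0.113, 0.001], [0.001, 0.002, -1.0]]
wrist_force: [-4.4, -1.8, 7.8]
width: 0.0235
grasp_force: 46.6
```

play_rows:
  rows:
    - [0,0,0,0,0,0]
    - [0,0,0,0,0,0]
    - [0,0,0,0,0,0]
    - [0,0,0,0,0,0]
  hand: 0.55

```text
clock: 11.82
ee_pos: [0.5963, 0.2826, 0.2755]
orientation: [[0.113, 0.994, 0.007], [0.994, -0.113, 0.002], [0.003, 0.006, -1.0]]
wrist_force: [4.4, -0.5, 5.7]
width: 0.0507
grasp_force: 2.9
```

play_rows:
  rows:
    - [0,0,-0.005,0,0,0]
    - [0,0,-0.02,0,0,0]
    - [0,0,-0.06,0,0,0]
    - [0,0,-0.11,0,0,0]
    - [0,0,-0.14,0,0,0]
    - [0,0,-0.14,0,0,0]
    - [0,0,-0.14,0,0,0]

```text
clock: 12.7
ee_pos: [0.5941, 0.2825, 0.413]
orientation: [[0.113, 0.994, -0.001], [0.994, -0.113, 0.001], [0.0, -0.001, -1.0]]
wrist_force: [0.1, -0.9, -0.1]
width: 0.0509
grasp_force: 0.0
```

```bash
python3 - <<'E'
from h import *
s=telemetry.read_state();print(s["clock"],s["ee_pos"])
b=read_camera("side")[205:290,235:355];w=read_camera("wrist")
cv2.imwrite("pics/c5.png",np.hstack([cv2.resize(b,(0,0),fx=3.5,fy=3.5,interpolation=cv2.INTER_CUBIC)[:297],cv2.resize(w,(380,297))]))
for l,z in [("keeper",.119),("bar_pivot",.122),("bar_handle",.137),("cover_medium",.079)]:
    for d in finder.mark_of(l,"wrist")[:1]: print(l,np.round(d["at"]),round(d["score"],2),atz("wrist",d["at"],z,s).round(4))
    for d in finder.mark_of(l,"side")[:1]: print(" side",np.round(d["at"]),round(d["score"],2),atz("side",d["at"],z,s).round(4))
E
```

```text
12.7 [0.59414836 0.28253462 0.41301873]
keeper [260. 316.] 0.84 [0.5877 0.2196 0.119 ]
 side [211. 302.] 0.61 [0.5761 0.2337 0.119 ]
bar_pivot [125. 320.] 0.85 [0.6056 0.3496 0.122 ]
 side [237. 259.] 0.85 [0.6055 0.3522 0.122 ]
bar_handle [137. 140.] 0.57 [0.4419 0.3645 0.137 ]
 side [256. 336.] 0.72 [0.4431 0.3681 0.137 ]
cover_medium [188. 318.] 0.68 [0.5976 0.2829 0.079 ]
 side [237. 285.] 0.7 [0.5933 0.2804 0.079 ]
```

View pics/c5.png

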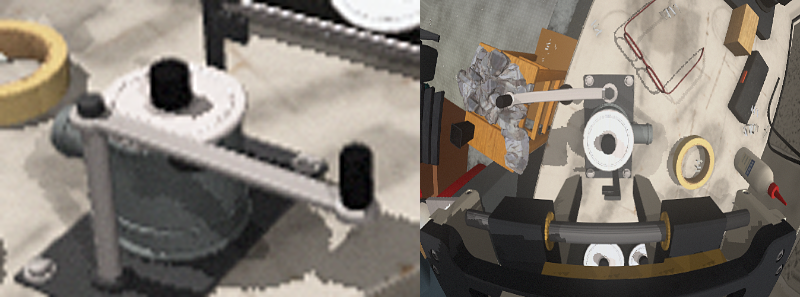

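```bash
cat >> h.py <<'E'
P=np.array([.603,.3485]);PSI=-6.5;L=.162
def bar(th,z,L=L):
    a=np.radians(-90+PSI-th);return np.array([*(P+L*np.array([np.cos(a),np.sin(a)])),z]),bR(PSI-th,0)
E
python3 - <<'E'
from h import *
p,R=bar(89.5,.40);print(p,rel(p,R).tolist())
E
```

```text
[0.44188745 0.36543361 0.4       ] [0.0651, -0.1612, 0.0138, -0.0002, -0.0013, 1.5622]
```

play_rows:
  rows:
    - [0.065,-0.161,0.014,0,-0.001,1.562]
    - [0.065,-0.161,0.014,0,-0.001,1.562]
    - [0.065,-0.161,0.014,0,-0.001,1.562]
    - [0.065,-0.161,0.014,0,-0.001,1.562]
    - [0.065,-0.161,0.014,0,-0.001,1.562]
    - [0.065,-0.161,0.014,0,-0.001,1.562]
    - [0.065,-0.161,0.014,0,-0.001,1.562]
    - [0.065,-0.161,0.014,0,-0.001,1.562]
    - [0.065,-0.161,0.014,0,-0.001,1.562]
    - [0.065,-0.161,0.014,0,-0.001,1.562]
    - [0.065,-0.161,0.014,0,-0.001,1.562]
  hand: 0.65
  grip_force: 15

```text
clock: 14.58
ee_pos: [0.442, 0.3654, 0.4]
orientation: [[0.995, -0.103, 0.001], [-0.103, -0.995, 0.0], [0.001, -0.001, -1.0]]
wrist_force: [-0.3, -0.0, 0.2]
width: 0.0603
grasp_force: 0.0
```

```bash
python3 - <<'E'
from h import *
s=telemetry.read_state();print(s["clock"],s["ee_pos"])
cv2.imwrite("pics/w6.png",read_camera("wrist"))
for l,z in [("keeper",.119),("bar_pivot",.122),("bar_handle",.137),("cover_medium",.079)]:
    for d in finder.mark_of(l,"wrist")[:1]: print(l,np.round(d["at"]),round(d["score"],2),atz("wrist",d["at"],z,s).round(4))
p,R=bar(89.5,.145+.167);print(rel(p,R).tolist())
E
```

```text
14.575 [0.44201777 0.36538444 0.40004792]
keeper [ 30. 462.] 0.66 [0.5894 0.218  0.119 ]
bar_pivot [ 14. 317.] 0.84 [0.6051 0.3472 0.122 ]
bar_handle [207. 312.] 0.7 [0.4449 0.3682 0.137 ]
cover_medium [ 31. 383.] 0.76 [0.5971 0.2841 0.079 ]
[-0.0002, -0.0, 0.088, -0.0004, -0.0005, 0.0006]
```

View pics/w6.png

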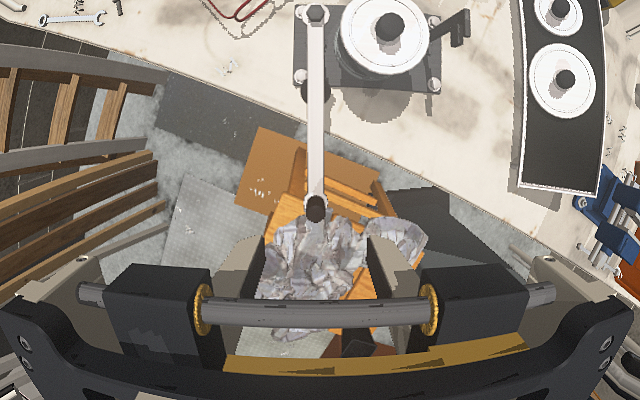

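play_rows:
  rows:
    - [0.002,-0.001,0.05,0,0,0]
    - [0.002,-0.001,0.075,0,0,0]
    - [0.002,-0.001,0.088,0,0,0]
    - [0.002,-0.001,0.088,0,0,0]
    - [0.002,-0.001,0.088,0,0,0]

```text
clock: 15.45
ee_pos: [0.4446, 0.3665, 0.3133]
orientation: [[0.995, -0.104, 0.003], [-0.104, -0.995, 0.001], [0.002, -0.002, -1.0]]
wrist_force: [0.7, 0.5, 0.5]
width: 0.0603
grasp_force: 0.0
```

play_rows:
  rows:
    - [0,0,0,0,0,0]
    - [0,0,0,0,0,0]
    - [0,0,0,0,0,0]
    - [0,0,0,0,0,0]
    - [0,0,0,0,0,0]
    - [0,0,0,0,0,0]
  hand: 0

```text
clock: 16.2
ee_pos: [0.4441, 0.3662, 0.312]
orientation: [[0.995, -0.104, 0.0], [-0.104, -0.995, 0.0], [0.0, -0.0, -1.0]]
wrist_force: [-0.2, -0.3, 0.0]
width: 0.016
grasp_force: 15.0
```

```bash
sed -i 's/^P=.*;PSI/P=np.array([.6045,.348]);PSI/' h.py; cat > arc.py <<'E'
from h import *
import sys
s=telemetry.read_state();a=np.array(s["ee_pos"])[:2]-P;r=np.hypot(*a);th=(-90+PSI-np.degrees(np.arctan2(a[1],a[0])))%360
print(s["clock"],"r",r,"th",th,s["width"],s["wrist_force"])
for t in map(float,sys.argv[1:]): p,R=bar(t,s["ee_pos"][2]);print(t,rel(p,R,s).tolist())
E
python3 arc.py 90 84 78 72 66 60 54 48 45
```

```text
16.2 r 0.16138864575636516 th 89.96506016377447 0.01595193297625003 [-0.23671438 -0.34870602  0.01722843]
90.0 [-0.0006, -0.0001, -0.0, -0.0004, -0.0004, 0.0089]
84.0 [0.0001, 0.0168, -0.0, -0.0003, -0.0004, -0.0958]
78.0 [0.0026, 0.0336, -0.0, -0.0003, -0.0005, -0.2005]
72.0 [0.0069, 0.05, -0.0, -0.0003, -0.0005, -0.3052]
66.0 [0.0128, 0.0659, -0.0, -0.0003, -0.0005, -0.41]
60.0 [0.0204, 0.0811, -0.0, -0.0002, -0.0005, -0.5147]
54.0 [0.0295, 0.0954, -0.0, -0.0002, -0.0005, -0.6194]
48.0 [0.04, 0.1087, -0.0, -0.0002, -0.0005, -0.7241]
45.0 [0.0458, 0.1149, -0.0, -0.0002, -0.0005, -0.7765]
```

Handle held (width 16 mm). Swing the first half.

play_rows:
  rows:
    - [0,0.006,0,0,0,-0.03]
    - [0,0.017,0,0,0,-0.096]
    - [0.0026,0.0336,0,0,0,-0.2]
    - [0.007,0.05,0,0,0,-0.305]
    - [0.0128,0.066,0,0,0,-0.41]
    - [0.0204,0.081,0,0,0,-0.515]
    - [0.0295,0.0954,0,0,0,-0.62]
    - [0.04,0.1087,0,0,0,-0.724]
    - [0.0458,0.115,0,0,0,-0.776]
    - [0.0458,0.115,0,0,0,-0.776]

```text
clock: 17.45
ee_pos: [0.4787, 0.2471, 0.312]
orientation: [[0.784, 0.621, 0.003], [0.621, -0.784, 0.002], [0.003, 0.0, -1.0]]
wrist_force: [4.1, 3.0, -4.1]
width: 0.0158
grasp_force: 15.0
```

```bash
python3 arc.py 45 39 33 27 21 15 12 9
```

```text
17.45 r 0.1612398731539734 th 44.766662862871215 0.015816523491341834 [ 4.0558787   2.98859369 -4.08440884]
45.0 [-0.0008, -0.0007, -0.0, 0.0003, -0.0034, -0.002]
39.0 [0.0002, 0.0163, 0.0, 0.0004, -0.0034, -0.1067]
33.0 [0.0028, 0.033, 0.0, 0.0006, -0.0033, -0.2114]
27.0 [0.0073, 0.0494, 0.0, 0.0008, -0.0033, -0.3162]
21.0 [0.0134, 0.0652, 0.0001, 0.001, -0.0033, -0.4209]
15.0 [0.0211, 0.0803, 0.0001, 0.0012, -0.0032, -0.5256]
12.0 [0.0255, 0.0875, 0.0001, 0.0012, -0.0032, -0.578]
9.0 [0.0304, 0.0945, 0.0001, 0.0013, -0.0032, -0.6303]
```

play_rows:
  rows:
    - [0,0.006,0,0,0,-0.03]
    - [0,0.0163,0,0,0,-0.107]
    - [0.0028,0.033,0,0,0,-0.211]
    - [0.0073,0.0494,0,0,0,-0.316]
    - [0.0134,0.0652,0,0,0,-0.421]
    - [0.0211,0.0803,0,0,0,-0.526]
    - [0.0211,0.0803,0,0,0,-0.526]
    - [0.0211,0.0803,0,0,0,-0.526]

```text
clock: 18.45
ee_pos: [0.5445, 0.1986, 0.3121]
orientation: [[0.366, 0.931, 0.002], [0.931, -0.366, 0.003], [0.004, 0.001, -1.0]]
wrist_force: [3.0, 6.0, -2.2]
width: 0.0159
grasp_force: 15.0
```

```bash
python3 arc.py 12 9 6 3 1 0 -1
```

```text
18.45 r 0.16094704875528584 th 15.381915059725756 0.01585690672593571 [ 2.99747565  6.00733864 -2.16902796]
12.0 [-0.0008, 0.0096, 0.0, 0.0007, -0.0038, -0.0519]
9.0 [-0.0002, 0.018, 0.0, 0.0008, -0.0037, -0.1042]
6.0 [0.0009, 0.0264, 0.0, 0.0009, -0.0037, -0.1566]
3.0 [0.0025, 0.0348, 0.0, 0.001, -0.0037, -0.209]
1.0 [0.0037, 0.0403, 0.0, 0.001, -0.0037, -0.2439]
0.0 [0.0044, 0.043, 0.0, 0.0011, -0.0037, -0.2613]
-1.0 [0.0052, 0.0457, 0.0, 0.0011, -0.0037, -0.2788]
```

play_rows:
  rows:
    - [0,0.0096,0,0,0,-0.052]
    - [0,0.018,0,0,0,-0.104]
    - [0.001,0.0264,0,0,0,-0.157]
    - [0.0025,0.0348,0,0,0,-0.209]
    - [0.0037,0.0403,0,0,0,-0.244]
    - [0.0037,0.0403,0,0,0,-0.244]
    - [0.0037,0.0403,0,0,0,-0.244]

```text
clock: 19.32
ee_pos: [0.5828, 0.1884, 0.3121]
orientation: [[0.13, 0.992, 0.001], [0.992, -0.13, 0.005], [0.005, 0.0, -1.0]]
wrist_force: [1.7, 9.0, -0.8]
width: 0.0158
grasp_force: 15.0
```

```bash
python3 arc.py 1 0 -1 -2
```

```text
19.325 r 0.16104842994884627 th 1.2318796123136053 0.01576750256597208 [ 1.70442439  8.95503361 -0.80196434]
1.0 [-0.001, 0.0007, -0.0, 0.0004, -0.0048, 0.0008]
0.0 [-0.0009, 0.0035, -0.0, 0.0005, -0.0048, -0.0166]
-1.0 [-0.0009, 0.0063, -0.0, 0.0005, -0.0048, -0.0341]
-2.0 [-0.0007, 0.0091, 0.0, 0.0006, -0.0048, -0.0515]
```

play_rows:
  rows:
    - [0.001,0.002,0,0,0,-0.01]
    - [0.001,0.0035,0,0,0,-0.017]
    - [0.001,0.005,0,0,0,-0.025]
    - [0.001,0.005,0,0,0,-0.025]
    - [0.001,0.005,0,0,0,-0.025]

```text
clock: 19.95
ee_pos: [0.5861, 0.1884, 0.3119]
orientation: [[0.105, 0.994, -0.005], [0.995, -0.105, 0.003], [0.003, -0.005, -1.0]]
wrist_force: [-5.9, 7.1, 4.1]
width: 0.0155
grasp_force: 15.0
```

play_rows:
  rows:
    - [0,0.002,0,0,0,0]
    - [0,0.003,0,0,0,0]
    - [0,0.003,0,0,0,0]
    - [0,0.003,0,0,0,0]

```text
clock: 20.45
ee_pos: [0.5872, 0.1884, 0.3117]
orientation: [[0.104, 0.995, -0.01], [0.995, -0.104, 0.003], [0.002, -0.011, -1.0]]
wrist_force: [-14.5, 7.4, 9.3]
width: 0.0155
grasp_force: 15.0
```

```bash
python3 arc.py 0
```

```text
20.45 r 0.16048889988334103 th 359.6736745877842 0.015467906623858241 [-14.48324433   7.44894648   9.28282223]
0.0 [-0.0015, -0.0009, 0.0, -0.0106, -0.0022, 0.009]
```

play_rows:
  rows:
    - [0,0,0,0,0,0]
    - [0,-0.002,0,0,0,0]
    - [0,-0.003,0,0,0,0]
    - [0,-0.003,0,0,0,0]
  hand: 0.45

```text
clock: 20.95
ee_pos: [0.5882, 0.1862, 0.312]
orientation: [[0.105, 0.995, 0.001], [0.995, -0.105, 0.0], [0.0, 0.001, -1.0]]
wrist_force: [-0.2, -0.5, 0.8]
width: 0.0416
grasp_force: 0.0
```

play_rows:
  rows:
    - [0,0,-0.01,0,0,0]
    - [0,0,-0.03,0,0,0]
    - [0,0,-0.07,0,0,0]
    - [0,0,-0.12,0,0,0]
    - [-0.05,0,-0.15,0,0,0]
    - [-0.1,0,-0.15,0,0,0]
    - [-0.15,-0.1,-0.15,0,0,0]
    - [-0.15,-0.15,-0.15,0,0,0]
    - [-0.15,-0.15,-0.15,0,0,0]

```text
clock: 22.08
ee_pos: [0.4207, 0.0523, 0.4626]
orientation: [[0.105, 0.994, 0.001], [0.994, -0.105, 0.0], [0.0, 0.001, -1.0]]
wrist_force: [0.0, -0.0, -0.3]
width: 0.0422
grasp_force: 0.0
```

```bash
python3 - <<'E'
from h import *
s=telemetry.read_state();print(s["clock"],s["ee_pos"],s["wrist_force"])
for c in("top","side","wrist"):
  cv2.imwrite(f"pics/e_{c}.png",read_camera(c))
  for l,z in [("keeper",.119),("bar_pivot",.122),("bar_handle",.137),("cover_medium",.079),("cover_small",.05),("cover_large",.05)]:
    for d in finder.mark_of(l,c)[:1]: print(c,l,np.round(d["at"]),round(d["score"],2),atz(c,d["at"],z,s).round(4))
E
```

```text
22.075 [0.42067505 0.0523008  0.46262239] [ 0.0241822  -0.03521004 -0.28580132]
top keeper [187. 295.] 0.58 [0.5875 0.2177 0.119 ]
top bar_pivot [180. 226.] 0.8 [0.6026 0.3501 0.122 ]
top bar_handle [184. 311.] 0.62 [0.5879 0.1864 0.137 ]
top cover_medium [185. 264.] 0.62 [0.6015 0.281  0.079 ]
top cover_small [161. 391.] 0.77 [0.6526 0.016  0.05  ]
top cover_large [206. 388.] 0.84 [0.5557 0.0262 0.05  ]
side keeper [208. 300.] 0.75 [0.5853 0.2246 0.119 ]
side bar_pivot [236. 260.] 0.97 [0.605  0.3505 0.122 ]
side bar_handle [192. 306.] 0.87 [0.5893 0.1865 0.137 ]
side cover_medium [237. 281.] 0.86 [0.6008 0.2842 0.079 ]
side cover_small [191. 313.] 0.95 [0.6511 0.0313 0.05  ]
side cover_large [201. 349.] 0.83 [0.5445 0.0431 0.05  ]
wrist keeper [ 26. 451.] 0.83 [0.589  0.2195 0.119 ]
wrist bar_pivot [ 27. 450.] 0.61 [0.5864 0.2177 0.122 ]
wrist cover_medium [184. 416.] 0.2 [0.546  0.0331 0.079 ]
wrist cover_small [183. 477.] 0.7 [0.6512 0.018  0.05  ]
wrist cover_large [186. 416.] 0.79 [0.5549 0.0224 0.05  ]
```

```bash
python3 -c "
from bench import robot;print(robot.job_done())"
```

```text
the job is handed in; nothing more can be done
None
```

The medium cover is set down on the housing rim, apparently seated and level, and the bar is swung over its knob to a firm stop at the keeper. The small and large covers are still on the board, and the job was handed in at about 22 s; I checked the closed bar by force and detected positions, not by viewing a picture.

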